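Transpose the loads on a two-pan balance

ROBOT

A 6-joint arm with a two-finger parallel gripper is mounted at the origin on a cart in front of the work surface, level with it; the furniture and walls round the work are solid. World frame = base frame: x ahead of the robot, y to its left, z up, the work surface at z = 0. Lengths are in m, angles in rad, forces in N, time in s.
With the tool pointing down it reaches from about 0.35 to 0.975 m from the base axis. Payload 4.9 kg.
Tool frame: the origin (TCP) lies midway between the tips of the shut fingers; the grasp point (between the pads) lies 19 mm behind it; z points along the fingers, y is the line along which they close (so a half turn about z gives the same grasp; the last joint's range is limited). The gripper opens to 85 mm and grips with 20 to 120 N. Pads are 22 mm wide; open, the fingers measure 114 mm over their backs; the gripper's body (76 mm by 85 mm) begins 54 mm behind the grasp point. The pads swing forward as they close: fully open they stand 13 mm farther back than shut.
Start: joints at [1.125, 0.053, 1.613, -0, 1.476, -0.119], TCP at [0.201, 0.592, 0.231] pointing down, gripper open.
Joint ranges: [-3.01, 3.01], [-1.01, 2.22], [0.06, 2.58], [-1.02, 4.17], [0.09, 2.62], [-3.14, 3.14]. Speed limits (rad/s): [2.57, 2.57, 3.14, 3.14, 3.14, 3.14].

INTERFACE

Orientations are given as a rotation vector (axis times angle).
In Python, from station import ctrl gives the robot as it stands.
- The arm moves only by the tool step_arm, never from a script. Its argument "targets" is a list of rows, each an object with "travel": the shift along the world's x, y, z as a fraction of full scale, a list of three; "angular": the turn, a rotation vector about the world's x, y, z as a fraction of full scale, a list of three; "gripper": the opening, from 0 (shut) to 1 (fully open). In form: [{"travel": [x, y, z], "angular": [rx, ry, rz], "gripper": gripper}, ...]. A call has 1 to 10 rows; each row is the pose to reach, as a shift and turn from the pose commanded when the call began; what a row does not reach only later rows make up. Full scale, the value 1, is 0.6 m for a shift and pi/4 rad for a turn. A row lasts 1/10 s, in which the tool goes at most 50 mm and 8.59 degrees, less where a joint would pass 70% of its speed; a pose out of reach is approached as far as the arm can. A call with a number of a shift or a turn outside -1 to 1 is refused whole. A call with a gripper value outside its range is refused whole. The fingers move at their own pace and stop on an object; "squeeze" is the grip in N (left out, the last holds). Time passes only in rows, so rows that repeat a pose let the fingers close. It gives the time, the measured TCP pose, the force, the opening and the grip force at its end, in the units of the state.
- ctrl.get_obs(): the state, without advancing time (a new reading comes with each control period).
- ctrl.get_image(name): name is "scene" or "top" or "wrist"; returns a dict with "img" (384x512x3 uint8, red, green, blue), "fx", "fy", "cx", "cy" (pixels), "rvec" (rotation vector, rad) and "tvec" (3), from world to camera coordinates, as OpenCV has them. Camera axes: x right, y down, z forward; pixel columns grow to the right and rows downward; lengths in m; the calibration is good to about 2 mm. A picture is of the moment at which its call begins. There is no depth.
- ctrl.finish_job(): hands the job in; it is judged then, once.
The state is a dict: "t": time; "q": joint angles; "dq": joint speeds; "effort": joint torques, N m; "tool_pos": TCP position; "tool_rot": TCP orientation; "contact_force": force on the tool from outside, world axes, zero at the start; "wrist_torque": the same for the moment, N m; "opening": finger opening in m; "grip_force": force on a finger pad.
Only numpy, scipy, OpenCV 4.12 (cv2) and the standard library are available. Lean on these libraries where they do the work, as an engineer would, in place of code of your own. Each camera call takes 0.05 s, during which the arm holds its last target. There are 200 camera calls.

TASK

Repeat the weighing with the loads exchanged, to cancel any difference between the balance's arms: the stone must end in the middle of the pan that now carries the three brass weights, and the weights must stand on the pan that now carries the stone, the large one in the middle and the other two beside it. First lift the stone off and let it wait on the felt of the rest board, then carry the weights across one by one, then load the stone. The weights must never be put down on the bench or the rest board, and do not press the gripper hard on the balance.

Things in the scene. Friction and masses are not known exactly. Their poses are not given: they have to be found in the camera images.
- stone: smooth pale egg-shaped stone, 44 (x) x 60 (y) x 32 mm high, 0.27 kg, about as heavy as the three weights together; origin at the centre of its underside, z up; widest at 16 mm height, grasp there across its 44 mm. At the start it lies on one of the pans
- weight_large: large turned brass weight: round body of diameter 38 mm up to 33 mm high, then a knob of diameter 18 mm up to 48 mm; 0.15 kg; origin at the centre of its underside, z up. At the start it stands in the middle of one pan, with the other two on either side of it in one row
- weight_medium: medium brass weight of the same form: body of diameter 31 mm up to 25 mm high, knob of diameter 16 mm up to 39 mm; 0.08 kg; origin at the centre of its underside, z up. Starts about 43 mm from the large weight's axis
- weight_small: small brass weight of the same form: body of diameter 24 mm up to 20 mm high, knob of diameter 13 mm up to 31 mm; 0.04 kg; origin at the centre of its underside, z up. Starts about 42 mm from the large weight's axis, on the far side from the medium one
- balance: grey bench balance, fixed to the bench, 330 mm along its y and 132 mm over the pans along its x; origin at the centre of its underside, x away from the robot, y from the right pan to the left pan. A white scale plate with a pointer stands between the pans, its top 84 mm above the bench
- pan_left_floor (a point): centre of the upper face of the left (+y) round steel pan, 115 mm from the balance's middle. Pan: flat, 127 mm across inside a thin rim 2.5 mm high, 80 mm above the bench when level. The pans stay horizontal; the more heavily loaded sinks up to 10 mm while the other rises as much, moving slowly over about half a second, so read the height anew before each set-down
- pan_right_floor (a point): centre of the upper face of the right (-y) pan, like the left one
- beam (a joint): tilt of the beam in rad, about -0.087 to 0.087; 0 is level, positive: the left pan is up by 115 mm x the value and the right one down as much. About 0 (within 0.03) when the two loads are on different pans
- rest_board: square wooden board, 96 x 96 mm, with a grey felt face 84 x 84 mm whose top is 8 mm above the bench; fixed; origin at the centre of its underside

How it is judged:
On the way, in this order (a step that is already met when the one before it is completed fails the run):
1. the stone waits on the felt of the rest board, released (horizontal distance between stone and rest_board below 0.04 m and height (world z) of stone below 0.016 m and contact force between the fingers and stone below 0.3 N and linear speed of stone below 0.02 m/s), for 0.2 s.
2. all three weights stand on the other pan, the large one in its middle, released, while the stone waits on the rest board (horizontal distance between stone and rest_board below 0.04 m and height (world z) of stone below 0.016 m and ((horizontal distance between weight_large and pan_left_floor below 0.015 m and z of weight_large in the frame of pan_left_floor between -0.006 and 0.006 m and horizontal distance between each of weight_medium, weight_small and pan_left_floor below 0.055 m and z of weight_medium in the frame of pan_left_floor between -0.006 and 0.006 m and z of weight_small in the frame of pan_left_floor between -0.006 and 0.006 m) or (horizontal distance between weight_large and pan_right_floor below 0.015 m and z of weight_large in the frame of pan_right_floor between -0.006 and 0.006 m and horizontal distance between each of weight_medium, weight_small and pan_right_floor below 0.055 m and z of weight_medium in the frame of pan_right_floor between -0.006 and 0.006 m and z of weight_small in the frame of pan_right_floor between -0.006 and 0.006 m)) and angle between each of weight_large, weight_medium, weight_small's own z axis and vertical below 0.15 rad and distance of each of weight_large, weight_medium, weight_small from where it was at the start of the episode above 0.12 m and contact force between the fingers and weight_large below 0.3 N and linear speed of each of weight_large, weight_medium, weight_small below 0.02 m/s and contact force between the fingers and weight_medium below 0.3 N and contact force between the fingers and weight_small below 0.3 N), for 0.2 s.
At the end, for the whole second after the job is handed in: Stone within 20 mm of the middle of the pan that carried the weights; large weight within 15 mm of the middle of the other pan, medium and small on it within 55 mm of its middle; weights upright within 0.15 rad, all released and at rest, beam level within 0.04 rad (((horizontal distance between stone and pan_left_floor below 0.02 m and z of stone in the frame of pan_left_floor between -0.006 and 0.006 m and horizontal distance between weight_large and pan_right_floor below 0.015 m and z of weight_large in the frame of pan_right_floor between -0.006 and 0.006 m and horizontal distance between each of weight_medium, weight_small and pan_right_floor below 0.055 m and z of weight_medium in the frame of pan_right_floor between -0.006 and 0.006 m and z of weight_small in the frame of pan_right_floor between -0.006 and 0.006 m) or (horizontal distance between stone and pan_right_floor below 0.02 m and z of stone in the frame of pan_right_floor between -0.006 and 0.006 m and horizontal distance between weight_large and pan_left_floor below 0.015 m and z of weight_large in the frame of pan_left_floor between -0.006 and 0.006 m and horizontal distance between each of weight_medium, weight_small and pan_left_floor below 0.055 m and z of weight_medium in the frame of pan_left_floor between -0.006 and 0.006 m and z of weight_small in the frame of pan_left_floor between -0.006 and 0.006 m)) and distance of stone from where it was at the start of the episode above 0.15 m and value of joint beam between -0.04 and 0.04 rad and distance of each of weight_large, weight_medium, weight_small from where it was at the start of the episode above 0.12 m and angle between each of weight_large, weight_medium, weight_small's own z axis and vertical below 0.15 rad and contact force between the fingers and stone below 0.3 N and linear speed of each of stone, weight_large, weight_medium, weight_small below 0.02 m/s and contact force between the fingers and weight_large below 0.3 N and contact force between the fingers and weight_medium below 0.3 N and contact force between the fingers and weight_small below 0.3 N); the robot touches nothing.
It fails at once if a weight is put down, or falls, on the bench or the rest board (height (world z) of any of weight_large, weight_medium, weight_small below 0.035 m).
It fails at once if the gripper presses on the balance with more than 15 N (contact force between the fingers and balance above 15 N).
It also fails if it takes over 109 s, if anything falls off the work surface, if the arm or the gripper's body presses on something with over 40 N, if the wrist force passes 120 N, or if a joint passes its speed limit or range.

## Working session

There is one attempt and no reset: what is moved stays moved. The work goes in short steps, Python scripts to look and compute and a tool call to move; the robot and the scene stay as the last step left them, time stands still between calls to the robot, and variables do not carry over. Pictures are saved under pics/ and viewed, at most 14 in all, crops included, and the job is handed in when it is done.

Besides the shell and the picture viewer there is one more tool, called as name(argument=value, ...) on one line, values as JSON. step_arm: Moves the arm, as the interface text tells. Its arguments: {"type":"object","properties":{"targets":{"type":"array"},"squeeze":{"type":"number"}},"required":["targets"]}

```bash
mkdir -p pics; ls
cat > h.py <<'E'
import numpy as np, cv2
from station import ctrl
def cam(n):
    d=ctrl.get_image(n); d['R']=cv2.Rodrigues(np.array(d['rvec'],float))[0]; d['t']=np.array(d['tvec'],float).ravel(); return d
def ray(d,u,v,z):
    c=-d['R'].T@d['t']; r=d['R'].T@np.array([(u-d['cx'])/d['fx'],(v-d['cy'])/d['fy'],1.])
    return c+r*(z-c[2])/r[2]
def proj(d,p):
    q=d['R']@np.array(p,float)+d['t']; return d['cx']+d['fx']*q[0]/q[2], d['cy']+d['fy']*q[1]/q[2]
def save(d,n): cv2.imwrite('pics/'+n,d['img'][:,:,::-1])
E
python3 - <<'E'
from h import *
o=ctrl.get_obs(); print(o)
a=[]
for n in('top','scene'):
    d=cam(n); print(n,-d['R'].T@d['t'],d['R'][2],d['fx']); a.append(d['img'])
    cv2.imwrite(f'pics/{n}0.png',d['img'][:,:,::-1])
E
```

```text
pics
{'t': 0.0, 'q': array([ 1.12497990e+00,  5.33744199e-02,  1.61428027e+00,  2.55586219e-05,
        1.47600833e+00, -1.18985671e-01]), 'dq': array([-0.00142149, -0.0003091 ,  0.00056886,  0.00081873, -0.00071819,
       -0.00028762]), 'effort': array([ 1.22156252e-03, -3.93701327e+01, -3.70172024e+01, -6.11573682e-05,
        7.25929698e-03, -2.47681436e-05]), 'tool_pos': array([0.20036762, 0.59135842, 0.23006034]), 'tool_rot': array([-0.51100835, -3.09914296,  0.00311156]), 'contact_force': array([-0.46970597,  0.4844553 , -0.2038235 ]), 'wrist_torque': array([-0.05293467, -0.08442776,  0.00420778]), 'grip_force': 0.0, 'opening': 0.08523103894303811}
top [ 0.417296   -0.0455666   1.28197131] [ 0.09424161  0.00286647 -0.99554523] 445.48017660576824
scene [ 0.17809832 -0.61329889  0.69608725] [ 0.39539751  0.62991883 -0.66847819] 378.22654230820535
```

View pics/top0.png

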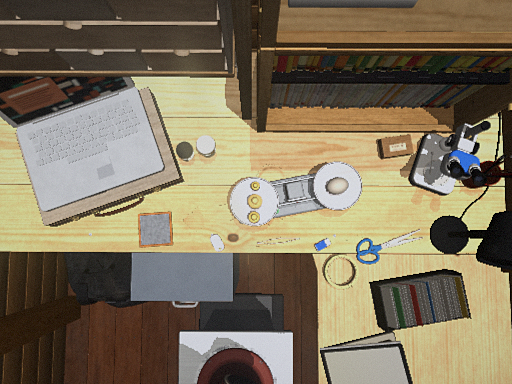

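View pics/scene0.png

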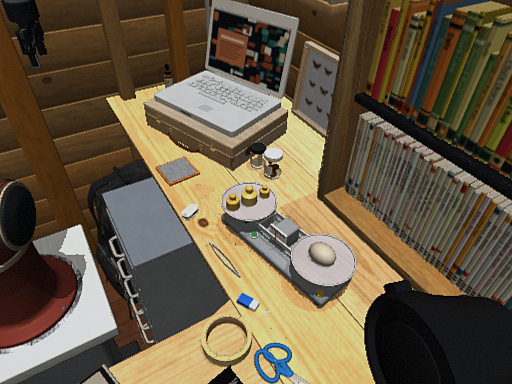

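The top view shows the weights on the left pan (~255,201; row roughly vertical in the image, large at 255,201), the stone on the right pan (~337,186), and the rest board at (156,229). Now I'll measure these with masks.

```bash
cat >> h.py <<'E'
def blob(mask,box):
    m=np.zeros(mask.shape,np.uint8); x0,y0,x1,y1=box; m[y0:y1,x0:x1]=mask[y0:y1,x0:x1]*255
    m=cv2.morphologyEx(m,cv2.MORPH_OPEN,np.ones((2,2),np.uint8))
    cs=cv2.findContours(m,cv2.RETR_EXTERNAL,cv2.CHAIN_APPROX_NONE)[0]
    return sorted(cs,key=cv2.contourArea,reverse=True)
def tri(d1,p1,d2,p2):
    A=[];b=[]
    for d,(u,v) in((d1,p1),(d2,p2)):
        c=-d['R'].T@d['t']; r=d['R'].T@np.array([(u-d['cx'])/d['fx'],(v-d['cy'])/d['fy'],1.]); r/=np.linalg.norm(r)
        P=np.eye(3)-np.outer(r,r); A.append(P); b.append(P@c)
    return np.linalg.lstsq(np.vstack(A),np.hstack(b),rcond=None)[0]
E
python3 - <<'E'
from h import *
T=cam('top');S=cam('scene')
boxes={'top':((222,170,280,230),(312,158,366,212),(130,205,182,252)),'scene':((215,178,282,225),(286,228,360,292),(150,150,205,190))}
res={}
for n,d in(('top',T),('scene',S)):
    h=cv2.cvtColor(d['img'],cv2.COLOR_RGB2HSV); s=h[...,1];v=h[...,2]
    for i,b in enumerate(boxes[n][:2]):
        c=blob((s<60)&(v>130),b)[0]; e=cv2.fitEllipse(cv2.convexHull(c)); res[n,i]=e[0]; print(n,'pan',i,e)
    br=(s>110)&(v>60)
    for c in blob(br,boxes[n][0])[:6]:
        if cv2.contourArea(c)>8: print('brass',cv2.boundingRect(c),cv2.contourArea(c),np.mean(c,axis=(0,1)))
    b=boxes[n][2]; c=blob((s<80),b)[0]; r=cv2.minAreaRect(c);res[n,2]=r[0]; print('felt',r)
    x0,y0,x1,y1=b=boxes[n][1]
    big=cv2.resize(d['img'][y0:y1,x0:x1],(400,300)); b=boxes[n][0];big2=cv2.resize(d['img'][b[1]:b[3],b[0]:b[2]],(400,300))
    res[n,'i']=np.hstack([big2,big])
for i in range(3): print(i,tri(T,res['top',i],S,res['scene',i]))
print([ray(T,*res['top',2],.008),ray(T,*res['top',0],.08),ray(T,*res['top',1],.08)])
cv2.imwrite('pics/c.png',np.vstack([res['top','i'],res['scene','i']])[:,:,::-1])
E
```

```text
top pan 0 ((258.6767578125, 201.1131134033203), (49.78290557861328, 58.66709518432617), 74.28361511230469)
top pan 1 ((338.2904968261719, 186.28648376464844), (48.43984603881836, 49.2459716796875), 139.81307983398438)
brass (250, 213, 10, 11) 47.0 [254.28947368 217.57894737]
brass (249, 195, 10, 12) 29.0 [252.36111111 200.        ]
brass (252, 183, 8, 8) 25.5 [255.56 186.  ]
brass (267, 221, 6, 5) 9.5 [269.61538462 223.38461538]
felt ((155.67242431640625, 229.93106079101562), (29.41973304748535, 29.067401885986328), 86.633544921875)
scene pan 0 ((249.49472045898438, 202.26544189453125), (37.84280014038086, 55.548912048339844), 91.10678100585938)
scene pan 1 ((323.2001647949219, 260.2449951171875), (49.477848052978516, 68.58670043945312), 108.86192321777344)
brass (242, 186, 16, 21) 219.5 [249.78181818 196.63636364]
brass (227, 195, 13, 17) 149.0 [233.07142857 203.30952381]
brass (261, 186, 9, 13) 64.5 [265.04878049 191.87804878]
brass (216, 180, 12, 10) 44.5 [220.93939394 185.        ]
brass (216, 215, 10, 11) 44.0 [219.28125 221.34375]
brass (263, 179, 12, 4) 19.0 [268.5  180.25]
felt ((178.16220092773438, 170.44024658203125), (18.322383880615234, 33.08894348144531), 69.77513122558594)
0 [ 0.50779693 -0.06125076  0.08316543]
1 [ 0.55179076 -0.27875567  0.07849609]
2 [0.43419336 0.23034493 0.00383739]
[array([0.43173453, 0.23035163, 0.008     ]), array([ 0.50980235, -0.06217199,  0.08      ]), array([ 0.55101661, -0.27803903,  0.08      ])]
```

View pics/c.png

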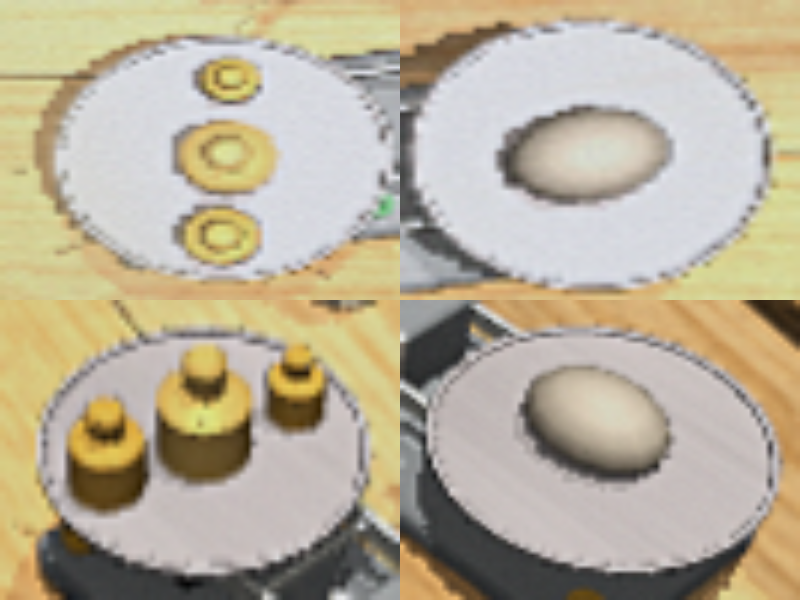

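The crops show both pans cleanly. The row on the left pan is small (far), large, medium (near), and the stone lies roughly along y with a slight tilt. Next I'll turn the measured pixels into positions.

Run:
```python
from h import *
from scipy.spatial.transform import Rotation as Ro
T=cam('top');S=cam('scene')
P={'panL':((254.3,201.6),(249.5,202.3),.08),'panR':((338.1,185.9),(323.2,260.2),.08),
'small':((255.35,185.4),(215+297*67/400-0,178+(348-300)*47/300),.111),
'large':((254.2,200.6),(215+205*67/400,178+(352-300)*47/300),.128),
'med':((254.2,217),(215+104*67/400,178+(402-300)*47/300),.119)}
for k,(a,b,z) in P.items(): print(k,tri(T,a,S,b).round(4),ray(T,*a,z).round(4),ray(S,*b,z).round(4))
# stone by colour: b-r difference
for n,d,b in(('top',T,(318,166,358,206)),('scene',S,(300,235,345,275))):
    im=d['img'].astype(int); m=(im[...,0]-im[...,2]>22)
    c=blob(m,b)[0]; e=cv2.fitEllipse(cv2.convexHull(c)); print(n,e,cv2.boundingRect(c),ray(d,*e[0],.096).round(4))
    if n=='top':
        a=np.radians(e[2]+90); u=np.array([np.cos(a),np.sin(a)])*10
        v=ray(d,*(np.array(e[0])+u),.096)-ray(d,*e[0],.096); print('long axis angle',np.degrees(np.arctan2(v[1],v[0])))
o=ctrl.get_obs(); print(Ro.from_rotvec(o['tool_rot']).as_matrix().round(3))
```

```text
panL [ 0.5101 -0.051   0.073 ] [ 0.5084 -0.0503  0.08  ] [ 0.5076 -0.0578  0.08  ]
panR [ 0.5527 -0.2783  0.0775] [ 0.5521 -0.2775  0.08  ] [ 0.5516 -0.2798  0.08  ]
small [ 0.5501 -0.0534  0.1107] [ 0.5491 -0.0528  0.111 ] [ 0.551  -0.0542  0.111 ]
large [ 0.5091 -0.0506  0.1244] [ 0.5074 -0.0499  0.128 ] [ 0.5085 -0.0548  0.128 ]
med [ 0.4659 -0.0504  0.1196] [ 0.4652 -0.0501  0.119 ] [ 0.467  -0.0502  0.119 ]
top ((338.47296142578125, 186.03143310546875), (14.266913414001465, 19.58612632751465), 79.53227996826172) (329, 179, 20, 15) [ 0.5499 -0.2754  0.096 ]
long axis angle 100.72778919248678
scene ((323.7737121582031, 253.11814880371094), (17.43520164489746, 27.237133026123047), 122.96441650390625) (312, 243, 25, 21) [ 0.5541 -0.275   0.096 ]
[[-0.947  0.321 -0.   ]
 [ 0.321  0.947 -0.001]
 [ 0.    -0.001 -1.   ]]
```

step_arm(targets=[{"travel": [0.295,-0.72,0.0],"angular": [0,0,-0.67],"gripper": 1},{"travel": [0.295,-0.72,0.0],"angular": [0,0,-0.67],"gripper": 1},{"travel": [0.295,-0.72,0.0],"angular": [0,0,-0.67],"gripper": 1},{"travel": [0.295,-0.72,0.0],"angular": [0,0,-0.67],"gripper": 1},{"travel": [0.295,-0.72,0.0],"angular": [0,0,-0.67],"gripper": 1},{"travel": [0.295,-0.72,0.0],"angular": [0,0,-0.67],"gripper": 1},{"travel": [0.295,-0.72,0.0],"angular": [0,0,-0.67],"gripper": 1},{"travel": [0.295,-0.72,0.0],"angular": [0,0,-0.67],"gripper": 1},{"travel": [0.295,-0.72,0.0],"angular": [0,0,-0.67],"gripper": 1},{"travel": [0.295,-0.72,0.0],"angular": [0,0,-0.67],"gripper": 1}])

```text
t: 1.3
tool_pos: [0.3786, 0.1565, 0.2316]
tool_rot: [1.306, 2.856, -0.0]
contact_force: [-0.3, 0.4, 0.0]
opening: 0.0854
grip_force: 0.0
```

step_arm(targets=[{"travel": [0.29,-0.725,0.0],"angular": [0,0,-0.675],"gripper": 1},{"travel": [0.29,-0.725,0.0],"angular": [0,0,-0.675],"gripper": 1},{"travel": [0.29,-0.725,0.0],"angular": [0,0,-0.675],"gripper": 1},{"travel": [0.29,-0.725,0.0],"angular": [0,0,-0.675],"gripper": 1},{"travel": [0.29,-0.725,0.0],"angular": [0,0,-0.675],"gripper": 1},{"travel": [0.29,-0.725,0.0],"angular": [0,0,-0.675],"gripper": 1},{"travel": [0.29,-0.725,0.0],"angular": [0,0,-0.675],"gripper": 1},{"travel": [0.29,-0.725,0.0],"angular": [0,0,-0.675],"gripper": 1},{"travel": [0.29,-0.725,0.0],"angular": [0,0,-0.675],"gripper": 1},{"travel": [0.29,-0.725,0.0],"angular": [0,0,-0.675],"gripper": 1},{"travel": [0.29,-0.725,0.0],"angular": [0,0,-0.675],"gripper": 1}])

```text
invalid input at $.targets: expected 1 to 10 rows
```

step_arm(targets=[{"travel": [0.29,-0.725,0.0],"angular": [0,0,-0.675],"gripper": 1},{"travel": [0.29,-0.725,0.0],"angular": [0,0,-0.675],"gripper": 1},{"travel": [0.29,-0.725,0.0],"angular": [0,0,-0.675],"gripper": 1},{"travel": [0.29,-0.725,0.0],"angular": [0,0,-0.675],"gripper": 1},{"travel": [0.29,-0.725,0.0],"angular": [0,0,-0.675],"gripper": 1},{"travel": [0.29,-0.725,0.0],"angular": [0,0,-0.675],"gripper": 1},{"travel": [0.29,-0.725,0.0],"angular": [0,0,-0.675],"gripper": 1},{"travel": [0.29,-0.725,0.0],"angular": [0,0,-0.675],"gripper": 1},{"travel": [0.29,-0.725,0.0],"angular": [0,0,-0.675],"gripper": 1},{"travel": [0.29,-0.725,0.0],"angular": [0,0,-0.675],"gripper": 1}])

```text
t: 2.3
tool_pos: [0.5522, -0.2791, 0.2308]
tool_rot: [2.007, 2.416, -0.001]
contact_force: [-0.4, -0.2, 0.0]
opening: 0.0856
grip_force: 0.0
```

Run:
```python
from h import *
d=cam('wrist'); save(d,'w1.png'); o=ctrl.get_obs(); print(o['t'],o['tool_pos'],o['tool_rot'],o['q'].round(2))
for p in((.5521,-.2775,.08),(.552,-.276,.096)): print(proj(d,p))
```

```text
2.35 [ 0.55235934 -0.27995377  0.23067927] [ 2.00764158e+00  2.41505428e+00 -1.99195906e-03] [-0.59  0.04  1.63 -0.    1.47 -0.77]
(np.float64(251.81513531845906), np.float64(172.90424031028758))
(np.float64(251.99634572675845), np.float64(176.163390745293))
```

View pics/w1.png

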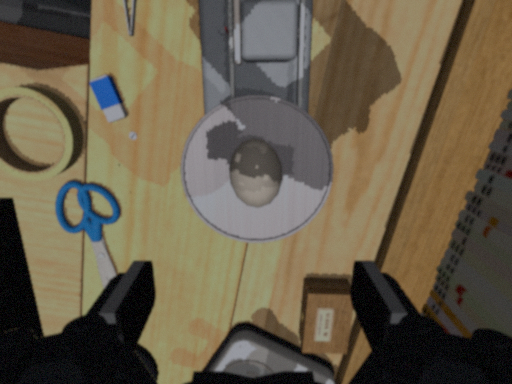

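The wrist view shows the pan centre at about (257,168) and the stone at (256,173), its long axis vertical in the image, so it lines up with the fingers.

Run:
```python
from h import *
d=cam('wrist')
print(ray(d,257,168,.0825),ray(d,256,172.5,.096),-d['R'].T@d['t'])
```

```text
[ 0.55585682 -0.27261105  0.0825    ] [ 0.55494516 -0.27320608  0.096     ] [ 0.53822107 -0.20023298  0.3735754 ]
```

step_arm(targets=[{"travel": [0.003,0.0,-0.08],"angular": [0,0,0],"gripper": 1},{"travel": [0.003,0.0,-0.15],"angular": [0,0,0],"gripper": 1},{"travel": [0.003,0.0,-0.2],"angular": [0,0,0],"gripper": 1},{"travel": [0.003,0.0,-0.23],"angular": [0,0,0],"gripper": 1},{"travel": [0.003,0.0,-0.25],"angular": [0,0,0],"gripper": 1},{"travel": [0.003,0.0,-0.25],"angular": [0,0,0],"gripper": 1},{"travel": [0.003,0.0,-0.25],"angular": [0,0,0],"gripper": 1}])

```text
t: 3.1
tool_pos: [0.554, -0.275, 0.0825]
tool_rot: [2.002, 2.419, 0.0]
contact_force: [-0.4, 0.2, 0.1]
opening: 0.0854
grip_force: 0.0
```

step_arm(squeeze=35, targets=[{"travel": [0,0,0],"angular": [0,0,0],"gripper": 0.6},{"travel": [0,0,0],"angular": [0,0,0],"gripper": 0.6},{"travel": [0,0,0],"angular": [0,0,0],"gripper": 0.6},{"travel": [0,0,0],"angular": [0,0,0],"gripper": 0.6}])

```text
t: 3.5
tool_pos: [0.5537, -0.2753, 0.0819]
tool_rot: [2.003, 2.419, 0.0]
contact_force: [-0.2, 0.2, -0.1]
opening: 0.0515
grip_force: 0.0
```

step_arm(targets=[{"travel": [0,0,0],"angular": [0,0,0],"gripper": 0},{"travel": [0,0,0],"angular": [0,0,0],"gripper": 0},{"travel": [0,0,0],"angular": [0,0,0],"gripper": 0},{"travel": [0,0,0],"angular": [0,0,0],"gripper": 0}])

```text
t: 3.9
tool_pos: [0.5537, -0.2752, 0.0814]
tool_rot: [2.003, 2.419, 0.0]
contact_force: [1.6, -0.3, -0.7]
opening: 0.042
grip_force: 35.4
```

Run:
```python
from h import *
d=cam('wrist'); save(d,'w2.png'); d=cam('scene'); save(d,'s2.png')
```

```text
(no output)
```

View pics/w2.png

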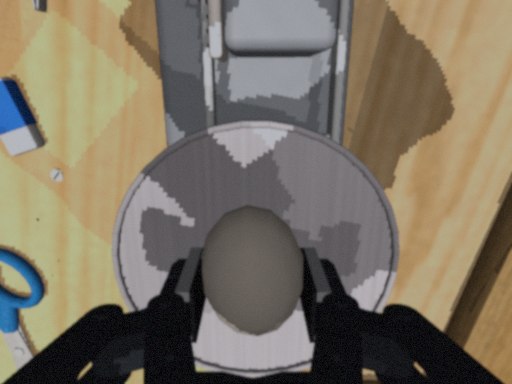

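step_arm(targets=[{"travel": [0,0,0.04],"angular": [0,0,0],"gripper": 0},{"travel": [0,0,0.1],"angular": [0,0,0],"gripper": 0},{"travel": [0,0,0.17],"angular": [0,0,0],"gripper": 0},{"travel": [-0.03,0.13,0.2],"angular": [0,0,0],"gripper": 0},{"travel": [-0.05,0.21,0.2],"angular": [0,0,0],"gripper": 0},{"travel": [-0.07,0.29,0.2],"angular": [0,0,0],"gripper": 0},{"travel": [-0.09,0.37,0.2],"angular": [0,0,0],"gripper": 0},{"travel": [-0.11,0.45,0.2],"angular": [0,0,0],"gripper": 0},{"travel": [-0.13,0.53,0.2],"angular": [0,0,0],"gripper": 0},{"travel": [-0.15,0.61,0.2],"angular": [0,0,0],"gripper": 0}])

```text
t: 5.0
tool_pos: [0.4686, 0.065, 0.2003]
tool_rot: [-2.003, -2.418, 0.002]
contact_force: [2.0, 0.2, -2.7]
opening: 0.0413
grip_force: 36.2
```

step_arm(targets=[{"travel": [-0.02,0.08,0],"angular": [0,0,0],"gripper": 0},{"travel": [-0.04,0.16,0],"angular": [0,0,0],"gripper": 0},{"travel": [-0.052,0.23,0],"angular": [0,0,0],"gripper": 0},{"travel": [-0.052,0.233,-0.08],"angular": [0,0,0],"gripper": 0},{"travel": [-0.052,0.233,-0.16],"angular": [0,0,0],"gripper": 0},{"travel": [-0.052,0.233,-0.22],"angular": [0,0,0],"gripper": 0},{"travel": [-0.052,0.233,-0.27],"angular": [0,0,0],"gripper": 0},{"travel": [-0.052,0.233,-0.295],"angular": [0,0,0],"gripper": 0},{"travel": [-0.052,0.233,-0.31],"angular": [0,0,0],"gripper": 0},{"travel": [-0.052,0.233,-0.31],"angular": [0,0,0],"gripper": 0}])

```text
t: 6.0
tool_pos: [0.4375, 0.2027, 0.0136]
tool_rot: [-2.002, -2.418, 0.005]
contact_force: [1.3, -0.8, -2.1]
opening: 0.0416
grip_force: 36.2
```

Run:
```python
from h import *
print(ctrl.get_obs()['tool_pos'],ctrl.get_obs()['contact_force'])
d=cam('scene'); cv2.imwrite('pics/s3.png',cv2.resize(d['img'][120:300,120:370],(800,576),interpolation=2)[:,:,::-1])
```

```text
[0.43750406 0.20267523 0.01358531] [ 1.26269993 -0.78922337 -2.08034515]
```

View pics/s3.png

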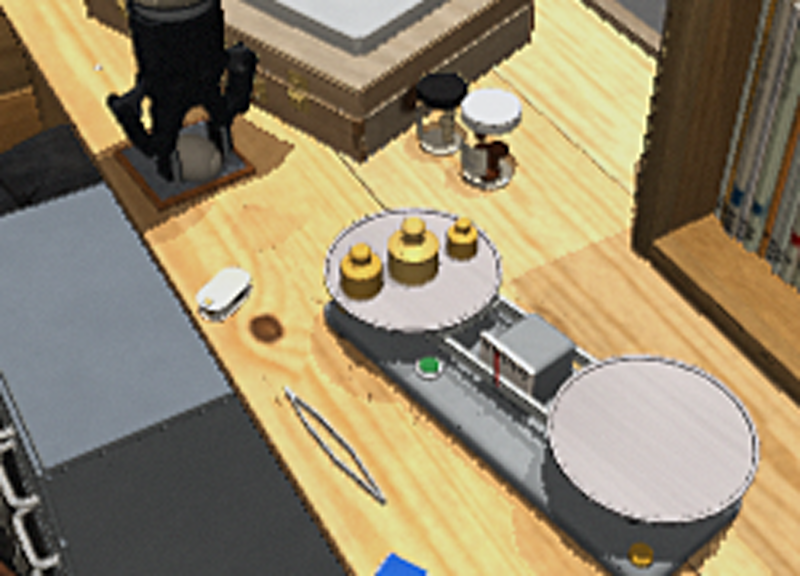

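The scene crop shows the stone held over the near-right part of the rest board and the right pan raised and empty. I'll shift about 27 mm in y, lower and release.

step_arm(targets=[{"travel": [-0.007,0.045,0],"angular": [0,0,0],"gripper": 0},{"travel": [-0.007,0.045,0],"angular": [0,0,0],"gripper": 0},{"travel": [-0.007,0.045,-0.003],"angular": [0,0,0],"gripper": 0},{"travel": [-0.007,0.045,-0.006],"angular": [0,0,0],"gripper": 0},{"travel": [-0.007,0.045,-0.006],"angular": [0,0,0],"gripper": 0},{"travel": [-0.007,0.045,-0.006],"angular": [0,0,0],"gripper": 0.8},{"travel": [-0.007,0.045,-0.006],"angular": [0,0,0],"gripper": 0.8},{"travel": [-0.007,0.045,-0.006],"angular": [0,0,0],"gripper": 0.8},{"travel": [-0.007,0.045,-0.006],"angular": [0,0,0],"gripper": 0.8},{"travel": [-0.007,0.045,-0.006],"angular": [0,0,0],"gripper": 0.8}])

```text
t: 7.05
tool_pos: [0.4351, 0.2302, 0.0118]
tool_rot: [2.003, 2.42, 0.0]
contact_force: [-0.5, -1.1, 0.5]
opening: 0.0684
grip_force: 0.0
```

step_arm(targets=[{"travel": [0,0,0.07],"angular": [0,0,0],"gripper": 0.8},{"travel": [0,0,0.15],"angular": [0,0,0],"gripper": 0.8},{"travel": [0,0,0.23],"angular": [0,0,0],"gripper": 0.8},{"travel": [0,0,0.31],"angular": [0,0,0],"gripper": 0.8},{"travel": [0,0,0.38],"angular": [0,0,0],"gripper": 0.8},{"travel": [0,0,0.38],"angular": [0,0,0],"gripper": 0.8}])

```text
t: 7.65
tool_pos: [0.4383, 0.2315, 0.2482]
tool_rot: [1.999, 2.414, 0.019]
contact_force: [0.2, -0.2, 0.1]
opening: 0.0682
grip_force: 0.0
```

Run:
```python
from h import *
o=ctrl.get_obs(); print(o['tool_pos'],o['q'].round(2))
d=cam('wrist'); save(d,'w4.png')
```

```text
[0.43832977 0.23146151 0.2481598 ] [ 0.34 -0.28  1.89  0.    1.52  0.15]
```

View pics/w4.png

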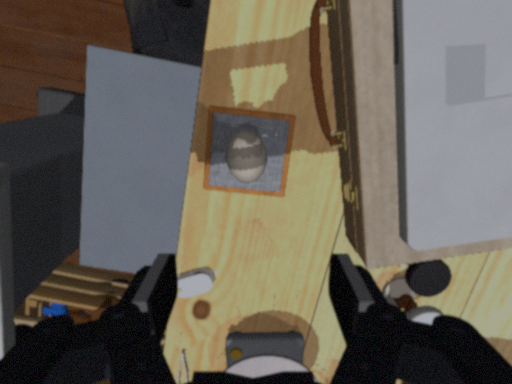

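The wrist view shows the stone released at (247,153), well inside the felt. Now to the left pan, turning the fingers to close along y.

step_arm(targets=[{"travel": [0.12,-0.47,-0.03],"angular": [0,0,1],"gripper": 0.8},{"travel": [0.12,-0.47,-0.03],"angular": [0,0,1],"gripper": 0.8},{"travel": [0.12,-0.47,-0.03],"angular": [0,0,1],"gripper": 0.8},{"travel": [0.12,-0.47,-0.03],"angular": [0,0,1],"gripper": 0.8},{"travel": [0.12,-0.47,-0.03],"angular": [0,0,1],"gripper": 0.8},{"travel": [0.12,-0.47,-0.03],"angular": [0,0,1],"gripper": 0.8},{"travel": [0.12,-0.47,-0.03],"angular": [0,0,1],"gripper": 0.8},{"travel": [0.12,-0.47,-0.03],"angular": [0,0,1],"gripper": 0.8}])

```text
t: 8.5
tool_pos: [0.5061, -0.0544, 0.219]
tool_rot: [-0.931, -2.996, 0.001]
contact_force: [-1.1, 0.3, 0.7]
opening: 0.0686
grip_force: 0.0
```

step_arm(targets=[{"travel": [0,0,0],"angular": [0,0,0.76],"gripper": 0.8},{"travel": [0,0,0],"angular": [0,0,0.76],"gripper": 0.8},{"travel": [0,0,0],"angular": [0,0,0.76],"gripper": 0.8},{"travel": [0,0,0],"angular": [0,0,0.76],"gripper": 0.8},{"travel": [0,0,0],"angular": [0,0,0.76],"gripper": 0.8},{"travel": [0,0,0],"angular": [0,0,0.76],"gripper": 0.8}])

```text
t: 9.1
tool_pos: [0.5063, -0.051, 0.2206]
tool_rot: [-0.005, -3.14, -0.001]
contact_force: [-0.4, 1.1, 0.2]
opening: 0.0684
grip_force: 0.0
```

Run:
```python
from h import *
o=ctrl.get_obs(); print(o['tool_pos'],o['tool_rot'],o['q'].round(2))
d=cam('wrist'); save(d,'w5.png'); print(-d['R'].T@d['t'])
```

```text
[ 0.50633498 -0.05099249  0.2206381 ] [-4.93573411e-03 -3.13991648e+00 -9.47664809e-04] [-0.25 -0.22  1.89  0.    1.48 -1.81]
[ 0.42544838 -0.05190632  0.36381244]
```

View pics/w5.png

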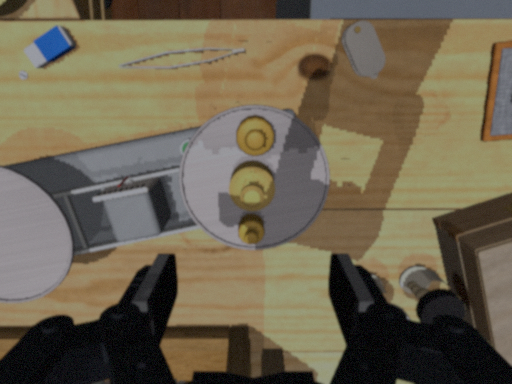

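The wrist view shows the row: medium (256,136), large (252,187) and small (252,230). The pan centre is at about (254,177).

Run:
```python
from h import *
d=cam('wrist')
for n,u,v,z in(('pan',254.5,176.5,.0725),('med',256,136,.092),('large',252,187,.099),('small',251.5,230,.088),('panR',0,0,0)):
    print(n,ray(d,u,v,z).round(4))
T=cam('top'); h=cv2.cvtColor(T['img'],cv2.COLOR_RGB2HSV)
for b in((222,170,280,230),(310,158,366,212)):
    x,y,w,hh=b; x0,y0,x1,y1=b
    c=blob((h[...,1]<60)&(h[...,2]>130),b)[0]; print(cv2.boundingRect(c))
```

```text
pan [ 0.5073 -0.0502  0.0725]
med [ 0.4686 -0.0492  0.092 ]
large [ 0.5086 -0.0524  0.099 ]
small [ 0.5517 -0.053   0.088 ]
panR [ 0.3553 -0.2888  0.    ]
(231, 203, 42, 24)
(315, 162, 50, 49)
```

step_arm(targets=[{"travel": [0.005,0,-0.08],"angular": [0,0,0],"gripper": 0.8},{"travel": [0.005,0,-0.15],"angular": [0,0,0],"gripper": 0.8},{"travel": [0.005,0,-0.2],"angular": [0,0,0],"gripper": 0.8},{"travel": [0.005,0,-0.23],"angular": [0,0,0],"gripper": 0.8},{"travel": [0.005,0,-0.245],"angular": [0,0,0],"gripper": 0.8},{"travel": [0.005,0,-0.245],"angular": [0,0,0],"gripper": 0.8},{"travel": [0.005,0,-0.245],"angular": [0,0,0],"gripper": 0.55},{"travel": [0.005,0,-0.245],"angular": [0,0,0],"gripper": 0.55},{"travel": [0.005,0,-0.245],"angular": [0,0,0],"gripper": 0.55}])

```text
t: 10.15
tool_pos: [0.5109, -0.052, 0.0762]
tool_rot: [0.002, 3.139, -0.001]
contact_force: [0.5, 0.7, 0.9]
opening: 0.0465
grip_force: 0.0
```

step_arm(squeeze=30, targets=[{"travel": [0,0,0],"angular": [0,0,0],"gripper": 0.2},{"travel": [0,0,0],"angular": [0,0,0],"gripper": 0.2},{"travel": [0,0,0],"angular": [0,0,0],"gripper": 0.2},{"travel": [0,0,0],"angular": [0,0,0],"gripper": 0.2},{"travel": [0,0,0],"angular": [0,0,0],"gripper": 0.2}])

```text
t: 10.65
tool_pos: [0.5106, -0.052, 0.0759]
tool_rot: [0.001, 3.14, -0.0]
contact_force: [-2.5, 1.3, 5.9]
opening: 0.0363
grip_force: 29.9
```

step_arm(targets=[{"travel": [0,0,0.006],"angular": [0,0,0],"gripper": 0.2},{"travel": [0,0,0.015],"angular": [0,0,0],"gripper": 0.2},{"travel": [0,0,0.03],"angular": [0,0,0],"gripper": 0.2},{"travel": [0,0,0.08],"angular": [0,0,0],"gripper": 0.2},{"travel": [0,0,0.15],"angular": [0,0,0],"gripper": 0.2},{"travel": [0,0,0.2],"angular": [0,0,0],"gripper": 0.2}])

```text
t: 11.25
tool_pos: [0.5103, -0.0519, 0.1975]
tool_rot: [0.001, 3.139, -0.001]
contact_force: [0.7, -0.4, -0.5]
opening: 0.0359
grip_force: 30.4
```

Run:
```python
from h import *
o=ctrl.get_obs(); print(o['tool_pos'],o['opening'],o['contact_force'])
d=cam('scene'); cv2.imwrite('pics/s6.png',cv2.resize(d['img'][120:310,180:380],(800,600),interpolation=2)[:,:,::-1])
```

```text
[ 0.51033268 -0.05192534  0.19753595] 0.03587582906651161 [ 0.67831555 -0.39207    -0.51051925]
```

View pics/s6.png

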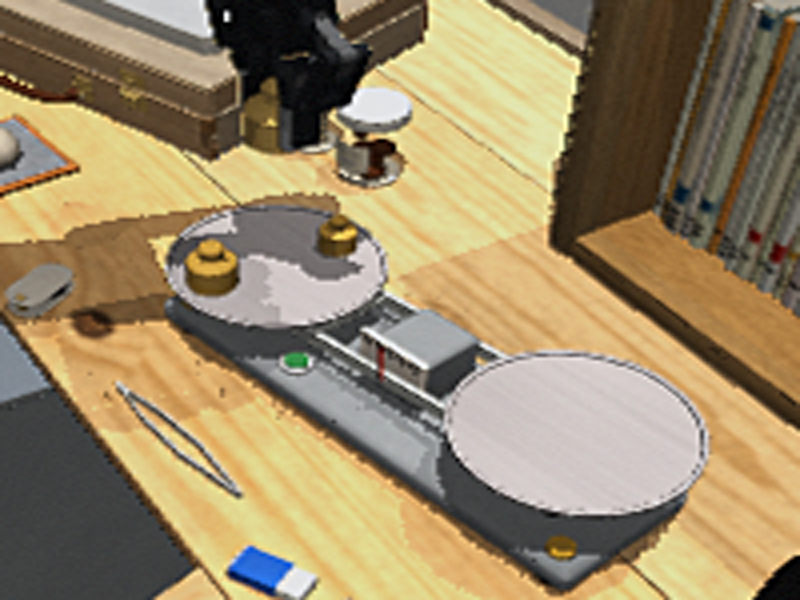

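The crop shows the large weight held, medium and small still on the lowered left pan, and the right pan raised (about +9 mm). I'll carry the large weight across.

step_arm(targets=[{"travel": [0.016,-0.08,0],"angular": [0,0,0],"gripper": 0.2},{"travel": [0.031,-0.16,0],"angular": [0,0,0],"gripper": 0.2},{"travel": [0.047,-0.24,0],"angular": [0,0,0],"gripper": 0.2},{"travel": [0.062,-0.31,0],"angular": [0,0,0],"gripper": 0.2},{"travel": [0.073,-0.36,0],"angular": [0,0,0],"gripper": 0.2},{"travel": [0.073,-0.375,0],"angular": [0,0,0],"gripper": 0.2},{"travel": [0.073,-0.375,-0.05],"angular": [0,0,0],"gripper": 0.2},{"travel": [0.073,-0.375,-0.1],"angular": [0,0,0],"gripper": 0.2},{"travel": [0.073,-0.375,-0.14],"angular": [0,0,0],"gripper": 0.2},{"travel": [0.073,-0.375,-0.15],"angular": [0,0,0],"gripper": 0.2}])

```text
t: 12.3
tool_pos: [0.5513, -0.2746, 0.1005]
tool_rot: [-0.001, -3.135, -0.007]
contact_force: [-0.1, 0.0, -2.1]
opening: 0.0361
grip_force: 30.6
```

Run:
```python
from h import *
o=ctrl.get_obs(); print(o['tool_pos'],o['opening'],o['contact_force'])
d=cam('scene'); cv2.imwrite('pics/s7.png',cv2.resize(d['img'][190:310,280:440],(800,600),interpolation=2)[:,:,::-1])
```

```text
[ 0.55129194 -0.27462895  0.10051004] 0.03609735743058692 [-9.52787086e-02  4.16033619e-04 -2.07683678e+00]
```

View pics/s7.png

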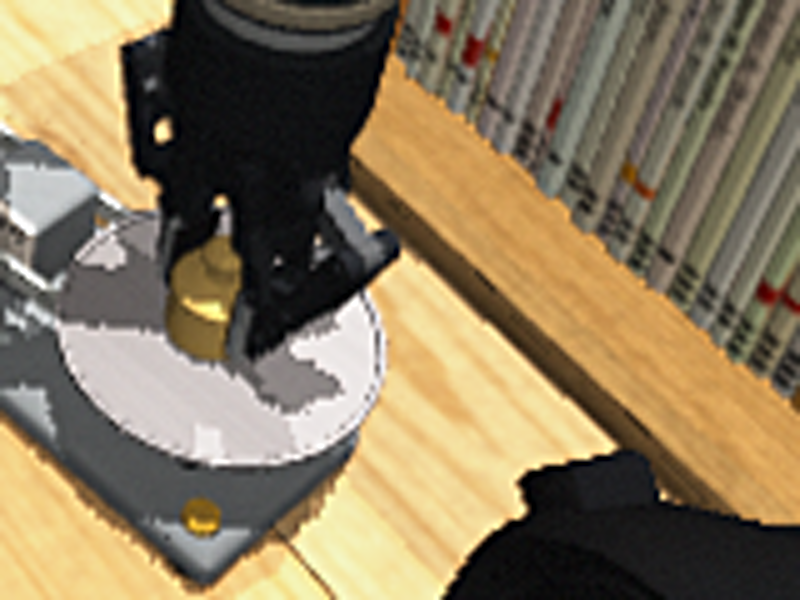

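The weight hangs a few mm above the pan, near its centre (about 208,345 in the crop). I'll lower gently.

step_arm(targets=[{"travel": [0.002,0,-0.003],"angular": [0,0,0],"gripper": 0.2},{"travel": [0.002,0,-0.006],"angular": [0,0,0],"gripper": 0.2},{"travel": [0.002,0,-0.009],"angular": [0,0,0],"gripper": 0.2},{"travel": [0.002,0,-0.009],"angular": [0,0,0],"gripper": 0.2}])

```text
t: 12.75
tool_pos: [0.5554, -0.277, 0.1002]
tool_rot: [0.001, 3.14, -0.001]
contact_force: [-0.1, 0.8, -1.0]
opening: 0.0357
grip_force: 30.6
```

step_arm(targets=[{"travel": [0,0,-0.004],"angular": [0,0,0],"gripper": 0.2},{"travel": [0,0,-0.008],"angular": [0,0,0],"gripper": 0.2},{"travel": [0,0,-0.008],"angular": [0,0,0],"gripper": 0.2}])

```text
t: 13.05
tool_pos: [0.5549, -0.2768, 0.0943]
tool_rot: [-0.001, -3.142, -0.0]
contact_force: [-0.2, -0.5, -0.1]
opening: 0.0358
grip_force: 30.7
```

step_arm(targets=[{"travel": [0,0,-0.002],"angular": [0,0,0],"gripper": 0.2},{"travel": [0,0,-0.002],"angular": [0,0,0],"gripper": 0.2}])

```text
t: 13.25
tool_pos: [0.5549, -0.2768, 0.0932]
tool_rot: [-0.001, -3.142, -0.0]
contact_force: [0.4, -0.3, -0.7]
opening: 0.0362
grip_force: 30.7
```

step_arm(targets=[{"travel": [0,0,0],"angular": [0,0,0],"gripper": 0.5},{"travel": [0,0,0],"angular": [0,0,0],"gripper": 0.6},{"travel": [0,0,0],"angular": [0,0,0],"gripper": 0.7},{"travel": [0,0,0],"angular": [0,0,0],"gripper": 0.8},{"travel": [0,0,0],"angular": [0,0,0],"gripper": 0.8},{"travel": [0,0,0.05],"angular": [0,0,0],"gripper": 0.8},{"travel": [0,0,0.12],"angular": [0,0,0],"gripper": 0.8},{"travel": [0,0,0.18],"angular": [0,0,0],"gripper": 0.8},{"travel": [0,0,0.23],"angular": [0,0,0],"gripper": 0.8},{"travel": [0,0,0.23],"angular": [0,0,0],"gripper": 0.8}])

```text
t: 14.25
tool_pos: [0.5574, -0.2784, 0.2381]
tool_rot: [0.001, 3.132, -0.009]
contact_force: [-0.5, 0.9, -0.1]
opening: 0.0683
grip_force: 0.0
```

Run:
```python
from h import *
o=ctrl.get_obs(); print(o['tool_pos'],o['opening'],o['contact_force'])
d=cam('scene'); w=cam('wrist')
cv2.imwrite('pics/s8.png',np.hstack([cv2.resize(d['img'][170:290,210:370],(400,300),interpolation=2),cv2.resize(w['img'],(400,300))])[:,:,::-1])
print([ray(w,u,v,z).round(4) for u,v,z in((256,190,.08),)])
```

```text
[ 0.55735059 -0.27836105  0.23810138] 0.0683124363714114 [-0.47951969  0.89264383 -0.10862035]
[array([ 0.5726, -0.2759,  0.08  ])]
```

View pics/s8.png

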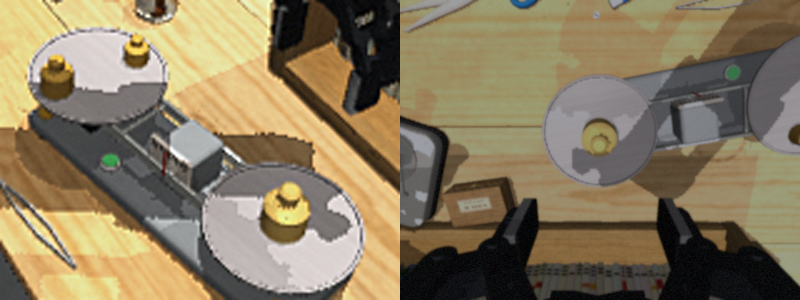

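The large weight stands upright near the centre of the right pan, now low, and the left pan is up. I'll check the offset.

Run:
```python
from h import *
w=cam('wrist'); print(ray(w,256,165.8,.075),ray(w,257,178,.100))
S=cam('scene'); cv2.imwrite('pics/l.png',S['img'])
for p in((.508,-.051),(.553,-.276)):
    print([tuple(np.round(proj(S,(*p,z)),1)) for z in(.07,.08,.09)])
```

```text
[ 0.54887454 -0.27490936  0.075     ] [ 0.55304869 -0.27428632  0.1       ]
[(np.float64(248.2), np.float64(203.6)), (np.float64(248.2), np.float64(200.5)), (np.float64(248.2), np.float64(197.4))]
[(np.float64(321.9), np.float64(261.7)), (np.float64(322.6), np.float64(258.6)), (np.float64(323.2), np.float64(255.6))]
```

step_arm(targets=[{"travel": [-0.03,0.08,0],"angular": [0,0,0],"gripper": 0.8},{"travel": [-0.06,0.16,0],"angular": [0,0,0],"gripper": 0.8},{"travel": [-0.09,0.24,0],"angular": [0,0,0],"gripper": 0.8},{"travel": [-0.12,0.31,0],"angular": [0,0,0],"gripper": 0.8},{"travel": [-0.147,0.378,0],"angular": [0,0,0],"gripper": 0.8},{"travel": [-0.147,0.378,0],"angular": [0,0,0],"gripper": 0.8},{"travel": [-0.147,0.378,-0.05],"angular": [0,0,0],"gripper": 0.8},{"travel": [-0.147,0.378,-0.1],"angular": [0,0,0],"gripper": 0.8},{"travel": [-0.147,0.378,-0.1],"angular": [0,0,0],"gripper": 0.8}])

```text
t: 15.35
tool_pos: [0.463, -0.0493, 0.165]
tool_rot: [-0.002, -3.13, -0.004]
contact_force: [-0.4, -0.6, 0.1]
opening: 0.0682
grip_force: 0.0
```

Run:
```python
from h import *
o=ctrl.get_obs(); print(o['tool_pos'])
d=cam('wrist');save(d,'w9.png'); print(proj(d,(.467,-.05,.125)),proj(d,(.467,-.05,.086)))
```

```text
[ 0.46299779 -0.04934299  0.16500848]
(np.float64(252.80234636117498), np.float64(232.68175558120623)) (np.float64(252.58295951176743), np.float64(209.2351839125131))
```

View pics/w9.png

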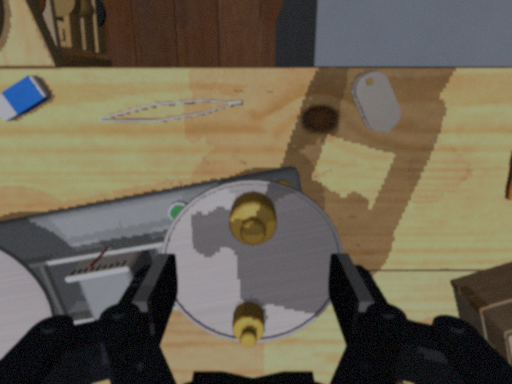

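The medium knob sits at (256,230), within 2 mm of prediction. Descending.

step_arm(targets=[{"travel": [0.004,0,-0.05],"angular": [0,0,0],"gripper": 0.8},{"travel": [0.004,0,-0.09],"angular": [0,0,0],"gripper": 0.8},{"travel": [0.004,0,-0.12],"angular": [0,0,0],"gripper": 0.8},{"travel": [0.004,0,-0.12],"angular": [0,0,0],"gripper": 0.7},{"travel": [0.004,0,-0.12],"angular": [0,0,0],"gripper": 0.5},{"travel": [0.004,0,-0.12],"angular": [0,0,0],"gripper": 0.5}])

```text
t: 16.0
tool_pos: [0.4705, -0.0505, 0.1014]
tool_rot: [0.002, 3.138, -0.001]
contact_force: [0.6, -0.3, -0.0]
opening: 0.0428
grip_force: 0.0
```

step_arm(squeeze=25, targets=[{"travel": [-0.004,0,-0.01],"angular": [0,0,0],"gripper": 0.5},{"travel": [-0.004,0,-0.021],"angular": [0,0,0],"gripper": 0.5},{"travel": [-0.004,0,-0.021],"angular": [0,0,0],"gripper": 0.5},{"travel": [-0.004,0,-0.021],"angular": [0,0,0],"gripper": 0.1},{"travel": [-0.004,0,-0.021],"angular": [0,0,0],"gripper": 0.1},{"travel": [-0.004,0,-0.021],"angular": [0,0,0],"gripper": 0.1},{"travel": [-0.004,0,-0.021],"angular": [0,0,0],"gripper": 0.1},{"travel": [-0.004,0,-0.021],"angular": [0,0,0],"gripper": 0.1}])

```text
t: 16.8
tool_pos: [0.4667, -0.05, 0.0868]
tool_rot: [0.001, 3.141, 0.0]
contact_force: [-0.2, 0.7, -0.7]
opening: 0.03
grip_force: 26.8
```

step_arm(targets=[{"travel": [0,0,0.01],"angular": [0,0,0],"gripper": 0.1},{"travel": [0,0,0.05],"angular": [0,0,0],"gripper": 0.1},{"travel": [0,0,0.11],"angular": [0,0,0],"gripper": 0.1},{"travel": [0,-0.03,0.17],"angular": [0,0,0],"gripper": 0.1},{"travel": [0.02,-0.1,0.18],"angular": [0,0,0],"gripper": 0.1},{"travel": [0.035,-0.18,0.18],"angular": [0,0,0],"gripper": 0.1},{"travel": [0.05,-0.26,0.18],"angular": [0,0,0],"gripper": 0.1},{"travel": [0.065,-0.33,0.18],"angular": [0,0,0],"gripper": 0.1},{"travel": [0.07,-0.377,0.18],"angular": [0,0,0],"gripper": 0.1},{"travel": [0.07,-0.377,0.18],"angular": [0,0,0],"gripper": 0.1}])

```text
t: 17.8
tool_pos: [0.5087, -0.2796, 0.195]
tool_rot: [0.008, 3.141, -0.002]
contact_force: [0.3, 0.1, -0.4]
opening: 0.0303
grip_force: 26.8
```

step_arm(targets=[{"travel": [0,0,0],"angular": [0,0,0],"gripper": 0.1},{"travel": [0,0,0],"angular": [0,0,0],"gripper": 0.1}])

```text
t: 18.0
tool_pos: [0.5086, -0.2753, 0.1947]
tool_rot: [-0.0, -3.141, -0.001]
contact_force: [0.7, 0.6, -1.4]
opening: 0.03
grip_force: 26.8
```

Run:
```python
from h import *
o=ctrl.get_obs(); print(o['tool_pos'],o['opening'])
d=cam('scene'); w=cam('wrist')
cv2.imwrite('pics/s10.png',np.hstack([cv2.resize(d['img'][170:290,210:370],(400,300),interpolation=2),cv2.resize(w['img'],(400,300))])[:,:,::-1])
```

```text
[ 0.50859082 -0.27528506  0.19465183] 0.029978387458276835
```

View pics/s10.png

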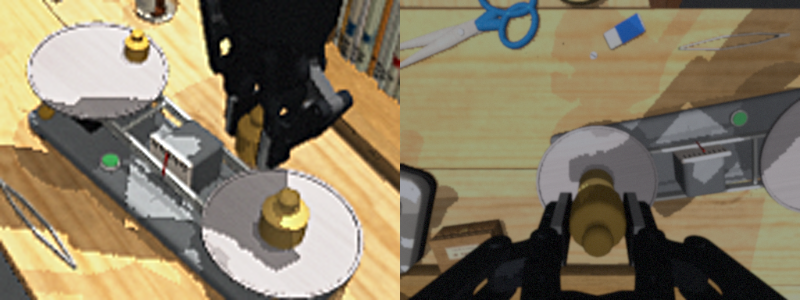

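The medium weight is held upright over the near part of the right pan, which is now fully down (~0.071).

step_arm(targets=[{"travel": [0,0,-0.06],"angular": [0,0,0],"gripper": 0.1},{"travel": [0,0,-0.12],"angular": [0,0,0],"gripper": 0.1},{"travel": [0,0,-0.17],"angular": [0,0,0],"gripper": 0.1},{"travel": [0,0,-0.19],"angular": [0,0,0],"gripper": 0.1},{"travel": [0,0,-0.194],"angular": [0,0,0],"gripper": 0.1},{"travel": [0,0,-0.194],"angular": [0,0,0],"gripper": 0.1},{"travel": [0,0,-0.194],"angular": [0,0,0],"gripper": 0.1}])

```text
t: 18.8
tool_pos: [0.5101, -0.277, 0.0806]
tool_rot: [0.001, 3.138, -0.004]
contact_force: [0.5, 0.1, -1.1]
opening: 0.03
grip_force: 26.8
```

step_arm(targets=[{"travel": [0,0,-0.003],"angular": [0,0,0],"gripper": 0.1},{"travel": [0,0,-0.003],"angular": [0,0,0],"gripper": 0.1}])

```text
t: 19.0
tool_pos: [0.5092, -0.2766, 0.0776]
tool_rot: [0.001, 3.14, -0.002]
contact_force: [0.2, 0.3, -0.7]
opening: 0.0299
grip_force: 26.8
```

step_arm(targets=[{"travel": [0,0,-0.002],"angular": [0,0,0],"gripper": 0.1},{"travel": [0,0,-0.004],"angular": [0,0,0],"gripper": 0.1},{"travel": [0,0,-0.004],"angular": [0,0,0],"gripper": 0.1}])

```text
t: 19.3
tool_pos: [0.5085, -0.2761, 0.0738]
tool_rot: [-0.001, -3.141, -0.0]
contact_force: [-0.6, -0.3, -1.7]
opening: 0.0301
grip_force: 26.8
```

step_arm(targets=[{"travel": [0,0,-0.002],"angular": [0,0,0],"gripper": 0.1},{"travel": [0,0,-0.002],"angular": [0,0,0],"gripper": 0.1},{"travel": [0,0,-0.002],"angular": [0,0,0],"gripper": 0.1}])

```text
t: 19.6
tool_pos: [0.5087, -0.2762, 0.0728]
tool_rot: [-0.001, -3.142, -0.0]
contact_force: [-0.3, -0.5, -1.5]
opening: 0.0306
grip_force: 26.8
```

step_arm(targets=[{"travel": [0,0,-0.002],"angular": [0,0,0],"gripper": 0.1},{"travel": [0,0,-0.002],"angular": [0,0,0],"gripper": 0.1},{"travel": [0,0,-0.002],"angular": [0,0,0],"gripper": 0.1}])

```text
t: 19.9
tool_pos: [0.5089, -0.2763, 0.0721]
tool_rot: [0.001, 3.141, -0.0]
contact_force: [-0.5, 0.7, 1.9]
opening: 0.0301
grip_force: 27.1
```

Run:
```python
from h import *
print(ctrl.get_obs()['contact_force'])
d=cam('scene')
cv2.imwrite('pics/s11.png',cv2.resize(d['img'][205:295,290:360],(700,600),interpolation=2)[:,:,::-1])
```

```text
[-0.48647923  0.67984252  1.93751948]
```

View pics/s11.png

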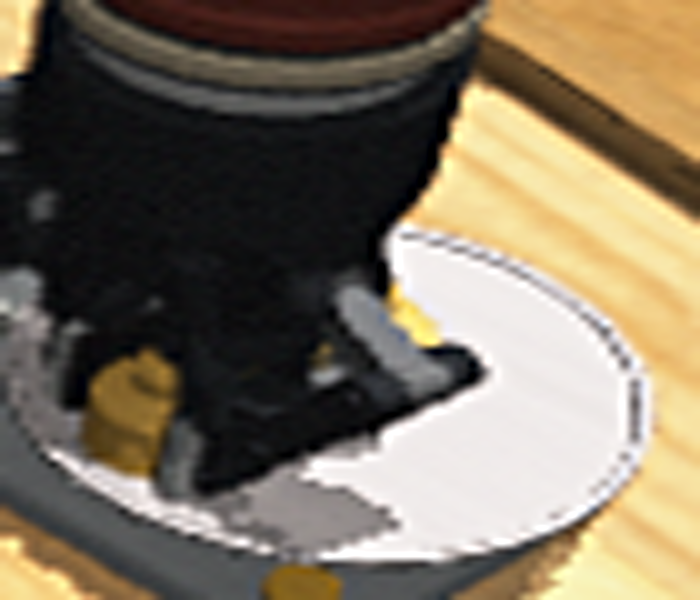

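The weight touches the pan (+1.9 N), with the large one behind it. I've now used all 14 picture views, so from here on I'll only check numerically. Release and rise.

step_arm(targets=[{"travel": [0,0,0],"angular": [0,0,0],"gripper": 0.4},{"travel": [0,0,0],"angular": [0,0,0],"gripper": 0.55},{"travel": [0,0,0],"angular": [0,0,0],"gripper": 0.7},{"travel": [0,0,0],"angular": [0,0,0],"gripper": 0.7},{"travel": [0,0,0.04],"angular": [0,0,0],"gripper": 0.7},{"travel": [0,0,0.12],"angular": [0,0,0],"gripper": 0.7},{"travel": [0,0,0.2],"angular": [0,0,0],"gripper": 0.7},{"travel": [0,0,0.25],"angular": [0,0,0],"gripper": 0.7},{"travel": [0,0,0.25],"angular": [0,0,0],"gripper": 0.7},{"travel": [0,0,0.25],"angular": [0,0,0],"gripper": 0.7}])

```text
t: 20.95
tool_pos: [0.509, -0.2764, 0.2224]
tool_rot: [0.001, 3.14, -0.001]
contact_force: [0.1, -0.5, 0.2]
opening: 0.0594
grip_force: 0.0
```

```bash
cat >> h.py <<'E'
def brass(n,box,smin=110,amin=12,lo=0,hi=40):
    d=cam(n); h=cv2.cvtColor(d['img'],cv2.COLOR_RGB2HSV); m=(h[...,1]>smin)&(h[...,2]>40)
    out=[]
    for c in blob(m,box):
        a=cv2.contourArea(c)
        if a>amin: out.append((cv2.boundingRect(c),a))
    return d,out
E
python3 - <<'E'
from h import *
print(ctrl.get_obs()['tool_pos'])
for n,b in(('scene',(217,178,282,225)),('scene',(290,225,358,292)),('wrist',(160,80,340,300))):
    d,o=brass(n,b); print(n,o)
print('exp scene: small',proj(d:=cam('scene'),(.551,-.053,.12)),'large',proj(d,(.553,-.276,.118)),proj(d,(.553,-.276,.07)),'med',proj(d,(.509,-.276,.109)),proj(d,(.509,-.276,.07)))
w=cam('wrist'); print('wrist exp large',proj(w,(.553,-.276,.1)),'med',proj(w,(.509,-.276,.095)),'pan',proj(w,(.551,-.276,.07)))
E
```

```text
[ 0.50895008 -0.27638039  0.22239825]
scene [((261, 179, 9, 17), 84.5), ((218, 218, 8, 8), 32.5), ((226, 213, 7, 6), 21.5)]
scene [((300, 247, 35, 30), 538.5), ((334, 227, 25, 38), 151.0), ((300, 226, 21, 12), 112.0), ((347, 226, 12, 11), 65.0), ((291, 283, 11, 10), 54.0), ((324, 232, 16, 10), 39.5), ((341, 281, 18, 12), 38.5)]
wrist [((232, 209, 42, 48), 1521.0), ((236, 166, 35, 39), 1026.0), ((215, 279, 106, 22), 730.5), ((237, 142, 70, 14), 318.5), ((315, 115, 26, 31), 314.5), ((261, 92, 70, 8), 278.0), ((215, 115, 26, 4), 52.0), ((197, 94, 16, 6), 50.5), ((274, 122, 14, 5), 28.0), ((242, 116, 22, 3), 27.0), ((235, 94, 8, 4), 18.5), ((250, 93, 10, 5), 17.5), ((228, 146, 8, 4), 15.0), ((219, 94, 12, 4), 15.0)]
exp scene: small (np.float64(264.609024431271), np.float64(182.3400812068543)) large (np.float64(325.18813345300987), np.float64(246.6248549135152)) (np.float64(321.8994439840627), np.float64(261.6652018949609)) med (np.float64(306.78707428348815), np.float64(258.43916395189603)) (np.float64(304.6836947411807), np.float64(270.5342159228086))
wrist exp large (np.float64(252.6813753522754), np.float64(237.209277779053)) med (np.float64(252.68870817185305), np.float64(185.3959546492427)) pan (np.float64(252.57980186216122), np.float64(221.0451229612702))
```

step_arm(targets=[{"travel": [0.015,0.08,0],"angular": [0,0,0],"gripper": 0.7},{"travel": [0.03,0.16,0],"angular": [0,0,0],"gripper": 0.7},{"travel": [0.045,0.24,0],"angular": [0,0,0],"gripper": 0.7},{"travel": [0.06,0.31,0],"angular": [0,0,0],"gripper": 0.7},{"travel": [0.07,0.372,0],"angular": [0,0,0],"gripper": 0.6},{"travel": [0.07,0.372,-0.04],"angular": [0,0,0],"gripper": 0.6},{"travel": [0.07,0.372,-0.08],"angular": [0,0,0],"gripper": 0.6},{"travel": [0.07,0.372,-0.08],"angular": [0,0,0],"gripper": 0.6},{"travel": [0.07,0.372,-0.08],"angular": [0,0,0],"gripper": 0.6},{"travel": [0.07,0.372,-0.08],"angular": [0,0,0],"gripper": 0.6}])

```text
t: 22.2
tool_pos: [0.5513, -0.0534, 0.1749]
tool_rot: [0.002, 3.14, -0.001]
contact_force: [-0.1, 0.5, 0.4]
opening: 0.0511
grip_force: 0.0
```

Run:
```python
from h import *
print(ctrl.get_obs()['tool_pos'])
d,o=brass('wrist',(200,150,310,300)); print(o)
for z in(.09,.11,.121): print(proj(d,(.551,-.053,z)))
h=cv2.cvtColor(d['img'],cv2.COLOR_RGB2HSV); c=blob((h[...,1]<60)&(h[...,2]>70),(130,0,380,300))[0]; print(cv2.boundingRect(c)); e=cv2.fitEllipse(cv2.convexHull(c)); print(e)
print([proj(d,(.508+dx,-.051+dy,.0925)) for dx,dy in((-.066,0),(.066,0),(0,.066),(0,-.066))])
```

```text
[ 0.55133274 -0.0534267   0.17485432]
[((238, 190, 34, 38), 983.0), ((201, 230, 20, 5), 60.5)]
(np.float64(254.4854863312931), np.float64(199.02615695005414))
(np.float64(254.65137785410067), np.float64(209.36328479641003))
(np.float64(254.75523180115326), np.float64(215.83469159201852))
(131, 36, 230, 202)
((237.2607879638672, 140.9829559326172), (204.88841247558594, 253.13629150390625), 78.3033218383789)
[(np.float64(258.179046630243), np.float64(27.761722647688458)), (np.float64(257.23541314748275), np.float64(230.37350838473645)), (np.float64(358.1961644148843), np.float64(138.56897135068604)), (np.float64(157.1182887090045), np.float64(138.58894524138677))]
```

step_arm(targets=[{"travel": [0,0,-0.05],"angular": [0,0,0],"gripper": 0.5},{"travel": [0,0,-0.1],"angular": [0,0,0],"gripper": 0.5},{"travel": [0,0,-0.125],"angular": [0,0,0],"gripper": 0.5},{"travel": [0,0,-0.135],"angular": [0,0,0],"gripper": 0.5},{"travel": [0,0,-0.135],"angular": [0,0,0],"gripper": 0.5},{"travel": [0,0,-0.135],"angular": [0,0,0],"gripper": 0.5},{"travel": [0,0,-0.135],"angular": [0,0,0],"gripper": 0.5}])

```text
t: 22.95
tool_pos: [0.5519, -0.0533, 0.0945]
tool_rot: [0.001, 3.139, -0.001]
contact_force: [-0.5, 0.3, 0.6]
opening: 0.0426
grip_force: 0.0
```

step_arm(squeeze=20, targets=[{"travel": [0,0,0],"angular": [0,0,0],"gripper": 0.1},{"travel": [0,0,0],"angular": [0,0,0],"gripper": 0.1},{"travel": [0,0,0],"angular": [0,0,0],"gripper": 0.1},{"travel": [0,0,0],"angular": [0,0,0],"gripper": 0.1},{"travel": [0,0,0],"angular": [0,0,0],"gripper": 0.1}])

```text
t: 23.45
tool_pos: [0.5511, -0.0531, 0.0931]
tool_rot: [0.001, 3.141, -0.0]
contact_force: [0.9, 0.4, 1.5]
opening: 0.0231
grip_force: 20.7
```

step_arm(targets=[{"travel": [0,0,0.01],"angular": [0,0,0],"gripper": 0.1},{"travel": [0,0,0.05],"angular": [0,0,0],"gripper": 0.1},{"travel": [0,0,0.11],"angular": [0,0,0],"gripper": 0.1},{"travel": [0,-0.03,0.16],"angular": [0,0,0],"gripper": 0.1},{"travel": [0.02,-0.1,0.17],"angular": [0,0,0],"gripper": 0.1},{"travel": [0.035,-0.18,0.17],"angular": [0,0,0],"gripper": 0.1},{"travel": [0.05,-0.26,0.17],"angular": [0,0,0],"gripper": 0.1},{"travel": [0.065,-0.33,0.17],"angular": [0,0,0],"gripper": 0.1},{"travel": [0.073,-0.372,0.17],"angular": [0,0,0],"gripper": 0.1},{"travel": [0.073,-0.372,0.17],"angular": [0,0,0],"gripper": 0.1}])

```text
t: 24.45
tool_pos: [0.594, -0.2793, 0.1941]
tool_rot: [-0.007, -3.14, 0.0]
contact_force: [0.0, -0.5, -0.3]
opening: 0.0228
grip_force: 20.6
```

step_arm(targets=[{"travel": [0,0,0],"angular": [0,0,0],"gripper": 0.1},{"travel": [0,0,0],"angular": [0,0,0],"gripper": 0.1},{"travel": [0,0,0],"angular": [0,0,0],"gripper": 0.1}])

```text
t: 24.75
tool_pos: [0.5944, -0.2749, 0.1947]
tool_rot: [0.001, -3.141, -0.001]
contact_force: [0.1, -0.1, -0.0]
opening: 0.0233
grip_force: 20.6
```

Run:
```python
from h import *
print(ctrl.get_obs()['tool_pos'])
d,o=brass('wrist',(200,80,310,383)); print(o)
for p in((.553,-.276,.1),(.509,-.276,.095),(.5951,-.276,.21)): print(proj(d,p))
```

```text
[ 0.59439784 -0.27485479  0.19468868]
[((209, 220, 102, 120), 6082.5), ((226, 114, 52, 53), 2068.5), ((231, 81, 42, 18), 525.5), ((227, 367, 21, 10), 115.0), ((296, 246, 15, 8), 73.0), ((287, 363, 5, 10), 28.0), ((299, 207, 9, 5), 15.5)]
(np.float64(252.19307626952914), np.float64(138.61087204107565))
(np.float64(252.29774608598652), np.float64(71.30162422398739))
(np.float64(251.98670139633546), np.float64(279.650565640582))
```

step_arm(targets=[{"travel": [0,-0.002,-0.06],"angular": [0,0,0],"gripper": 0.1},{"travel": [0,-0.002,-0.12],"angular": [0,0,0],"gripper": 0.1},{"travel": [0,-0.002,-0.17],"angular": [0,0,0],"gripper": 0.1},{"travel": [0,-0.002,-0.19],"angular": [0,0,0],"gripper": 0.1},{"travel": [0,-0.002,-0.196],"angular": [0,0,0],"gripper": 0.1},{"travel": [0,-0.002,-0.196],"angular": [0,0,0],"gripper": 0.1},{"travel": [0,-0.002,-0.196],"angular": [0,0,0],"gripper": 0.1},{"travel": [0,-0.002,-0.196],"angular": [0,0,0],"gripper": 0.1}])

```text
t: 25.6
tool_pos: [0.5957, -0.2781, 0.0794]
tool_rot: [0.001, 3.138, -0.003]
contact_force: [-0.1, 0.7, -0.5]
opening: 0.0228
grip_force: 20.6
```

step_arm(targets=[{"travel": [0,0,-0.002],"angular": [0,0,0],"gripper": 0.1},{"travel": [0,0,-0.003],"angular": [0,0,0],"gripper": 0.1},{"travel": [0,0,-0.003],"angular": [0,0,0],"gripper": 0.1}])

```text
t: 25.9
tool_pos: [0.5945, -0.2774, 0.0754]
tool_rot: [0.001, 3.142, -0.0]
contact_force: [0.6, 0.6, 0.3]
opening: 0.023
grip_force: 20.6
```

step_arm(targets=[{"travel": [0,0,-0.002],"angular": [0,0,0],"gripper": 0.1},{"travel": [0,0,-0.002],"angular": [0,0,0],"gripper": 0.1},{"travel": [0,0,-0.002],"angular": [0,0,0],"gripper": 0.1}])

```text
t: 26.2
tool_pos: [0.5944, -0.2774, 0.074]
tool_rot: [-0.001, -3.141, -0.0]
contact_force: [0.1, 0.3, -0.3]
opening: 0.0231
grip_force: 20.7
```

step_arm(targets=[{"travel": [0,0,-0.001],"angular": [0,0,0],"gripper": 0.1},{"travel": [0,0,-0.001],"angular": [0,0,0],"gripper": 0.1},{"travel": [0,0,-0.001],"angular": [0,0,0],"gripper": 0.1}])

```text
t: 26.5
tool_pos: [0.5945, -0.2774, 0.0739]
tool_rot: [-0.001, -3.142, 0.0]
contact_force: [-2.0, 0.7, 2.9]
opening: 0.0228
grip_force: 20.9
```

Contact (+2.9 N). Release and rise.

step_arm(targets=[{"travel": [0,0,0.001],"angular": [0,0,0],"gripper": 0.35},{"travel": [0,0,0.001],"angular": [0,0,0],"gripper": 0.5},{"travel": [0,0,0.001],"angular": [0,0,0],"gripper": 0.6},{"travel": [0,0,0.001],"angular": [0,0,0],"gripper": 0.6},{"travel": [0,0,0.04],"angular": [0,0,0],"gripper": 0.6},{"travel": [0,0,0.12],"angular": [0,0,0],"gripper": 0.6},{"travel": [0,0,0.2],"angular": [0,0,0],"gripper": 0.6},{"travel": [-0.05,0,0.27],"angular": [0,0,0],"gripper": 0.6},{"travel": [-0.08,0,0.27],"angular": [0,0,0],"gripper": 0.6},{"travel": [-0.08,0,0.27],"angular": [0,0,0],"gripper": 0.6}])

```text
t: 27.5
tool_pos: [0.5461, -0.278, 0.2381]
tool_rot: [0.003, 3.138, -0.004]
contact_force: [0.8, 0.3, -0.5]
opening: 0.0513
grip_force: 0.0
```

Run:
```python
from h import *
print(ctrl.get_obs()['tool_pos'])
d,o=brass('wrist',(200,80,310,300)); print(o[:5])
for p in((.553,-.276,.1),(.509,-.276,.09),(.5945,-.277,.085)): print(proj(d,p))
S=cam('scene'); print(brass('scene',(300,225,358,292))[1])
print(brass('top',(318,166,358,206),80,5)[1])
h=cv2.cvtColor(d['img'],cv2.COLOR_RGB2HSV); c=blob((h[...,1]<60)&(h[...,2]>70),(150,80,360,320))[0]; print(cv2.boundingRect(c))
print([np.round(proj(d,(.551+dx,-.276+dy,.0725)),0) for dx,dy in((-.066,0),(.066,0),(0,.066),(0,-.066))])
```

```text
[ 0.54608752 -0.27801316  0.2381324 ]
[((236, 163, 41, 45), 1016.5), ((240, 118, 34, 36), 928.5), ((201, 291, 110, 10), 871.5), ((218, 242, 93, 24), 818.0), ((244, 211, 23, 27), 469.0)]
(np.float64(256.35404940777914), np.float64(185.88302872348106))
(np.float64(256.40360933335836), np.float64(132.52839783492277))
(np.float64(255.02672741707562), np.float64(223.31971061247862))
[((301, 226, 58, 51), 1150.0), ((341, 281, 18, 12), 76.5), ((346, 226, 13, 13), 74.0)]
[((322, 167, 37, 40), 531.5), ((335, 168, 8, 6), 21.0)]
(183, 100, 178, 146)
[array([256., 102.]), array([256., 239.]), array([327., 175.]), array([185., 175.])]
```

All three weights stand where planned: large (256,185), medium (257,136) and small (255,224) in the wrist view. Now for the stone.

step_arm(targets=[{"travel": [-0.185,0.847,0.0],"angular": [0,0,-0.9],"gripper": 0.8},{"travel": [-0.185,0.847,0.0],"angular": [0,0,-0.9],"gripper": 0.8},{"travel": [-0.185,0.847,0.0],"angular": [0,0,-0.9],"gripper": 0.8},{"travel": [-0.185,0.847,0.0],"angular": [0,0,-0.9],"gripper": 0.8},{"travel": [-0.185,0.847,0.0],"angular": [0,0,-0.9],"gripper": 0.8},{"travel": [-0.185,0.847,0.0],"angular": [0,0,-0.9],"gripper": 0.8},{"travel": [-0.185,0.847,0.0],"angular": [0,0,-0.9],"gripper": 0.8},{"travel": [-0.185,0.847,0.0],"angular": [0,0,-0.9],"gripper": 0.8},{"travel": [-0.185,0.847,0.0],"angular": [0,0,-0.9],"gripper": 0.8},{"travel": [-0.185,0.847,0.0],"angular": [0,0,-0.9],"gripper": 0.8}])

```text
t: 28.7
tool_pos: [0.4396, 0.2099, 0.2343]
tool_rot: [-1.087, -2.946, 0.001]
contact_force: [1.1, 0.3, -0.1]
opening: 0.0682
grip_force: 0.0
```

step_arm(targets=[{"travel": [0,0,0],"angular": [0,0,-0.86],"gripper": 0.9},{"travel": [0,0,0],"angular": [0,0,-0.86],"gripper": 0.9},{"travel": [0,0,0],"angular": [0,0,-0.86],"gripper": 0.9},{"travel": [0,0,0],"angular": [0,0,-0.86],"gripper": 0.9},{"travel": [0,0,0],"angular": [0,0,-0.86],"gripper": 0.9},{"travel": [0,0,0],"angular": [0,0,-0.86],"gripper": 0.9},{"travel": [0,0,0],"angular": [0,0,-0.86],"gripper": 0.9}])

```text
t: 29.4
tool_pos: [0.4404, 0.2078, 0.2345]
tool_rot: [-2.0, -2.421, 0.002]
contact_force: [0.1, 0.6, 0.3]
opening: 0.0766
grip_force: 0.0
```

Run:
```python
from h import *
d=cam('wrist'); h=cv2.cvtColor(d['img'],cv2.COLOR_RGB2HSV)
im=d['img'].astype(int)
u,v=proj(d,(.435,.23,.024)); print(u,v)
b=tuple(int(x) for x in(u-38,v-42,u+38,v+42))
m=(im[...,0]-im[...,2]>8)&(im[...,0]-im[...,2]<60)
for c in blob(m,b)[:3]:
    if len(c)>5: e=cv2.fitEllipse(cv2.convexHull(c)); print(cv2.contourArea(c),cv2.boundingRect(c),e,ray(d,*e[0],.024))
```

```text
250.85560694226623 137.91649093416663
1314.0 (233, 109, 39, 52) ((252.45413208007812, 135.70921325683594), (39.36864471435547, 54.077030181884766), 176.2025909423828) [0.43618492 0.23253842 0.024     ]
83.0 (213, 105, 5, 46) ((213.8338623046875, 127.53076934814453), (5.1515984535217285, 51.432003021240234), 4.140494346618652) [0.39595742 0.23323    0.024     ]
67.0 (213, 174, 17, 6) ((220.20169067382812, 177.39425659179688), (6.879223346710205, 18.594858169555664), 95.64786529541016) [0.41079171 0.18235746 0.024     ]
```

step_arm(targets=[{"travel": [-0.008,0.039,0],"angular": [0,0,0],"gripper": 0.9},{"travel": [-0.008,0.039,-0.08],"angular": [0,0,0],"gripper": 0.9},{"travel": [-0.008,0.039,-0.16],"angular": [0,0,0],"gripper": 0.9},{"travel": [-0.008,0.039,-0.24],"angular": [0,0,0],"gripper": 0.9},{"travel": [-0.008,0.039,-0.3],"angular": [0,0,0],"gripper": 0.9},{"travel": [-0.008,0.039,-0.34],"angular": [0,0,0],"gripper": 0.9},{"travel": [-0.008,0.039,-0.36],"angular": [0,0,0],"gripper": 0.9},{"travel": [-0.008,0.039,-0.37],"angular": [0,0,0],"gripper": 0.9},{"travel": [-0.008,0.039,-0.37],"angular": [0,0,0],"gripper": 0.9},{"travel": [-0.008,0.039,-0.37],"angular": [0,0,0],"gripper": 0.9}])

```text
t: 30.45
tool_pos: [0.4371, 0.2315, 0.015]
tool_rot: [2.002, 2.419, 0.004]
contact_force: [0.6, 0.8, -0.4]
opening: 0.077
grip_force: 0.0
```

step_arm(squeeze=35, targets=[{"travel": [0,0,0],"angular": [0,0,0],"gripper": 0.6},{"travel": [0,0,0],"angular": [0,0,0],"gripper": 0.6},{"travel": [0,0,0],"angular": [0,0,0],"gripper": 0.6},{"travel": [0,0,0],"angular": [0,0,0],"gripper": 0.2},{"travel": [0,0,0],"angular": [0,0,0],"gripper": 0.2},{"travel": [0,0,0],"angular": [0,0,0],"gripper": 0.2},{"travel": [0,0,0],"angular": [0,0,0],"gripper": 0.2}])

```text
t: 31.15
tool_pos: [0.436, 0.2311, 0.0143]
tool_rot: [2.003, 2.42, 0.0]
contact_force: [-1.2, -0.6, 6.2]
opening: 0.0418
grip_force: 35.4
```

step_arm(targets=[{"travel": [0,0,0.03],"angular": [0,0,0],"gripper": 0.2},{"travel": [0,0,0.1],"angular": [0,0,0],"gripper": 0.2},{"travel": [0,0,0.18],"angular": [0,0,0],"gripper": 0.2},{"travel": [0,0,0.25],"angular": [0,0,0],"gripper": 0.2},{"travel": [0.005,-0.03,0.3],"angular": [0,0,0],"gripper": 0.2},{"travel": [0.03,-0.1,0.31],"angular": [0,0,0],"gripper": 0.2},{"travel": [0.05,-0.18,0.31],"angular": [0,0,0],"gripper": 0.2},{"travel": [0.07,-0.26,0.31],"angular": [0,0,0],"gripper": 0.2},{"travel": [0.09,-0.34,0.31],"angular": [0,0,0],"gripper": 0.2},{"travel": [0.11,-0.42,0.31],"angular": [0,0,0],"gripper": 0.2}])

```text
t: 32.15
tool_pos: [0.5014, -0.0228, 0.1987]
tool_rot: [-2.003, -2.419, 0.0]
contact_force: [0.6, 0.7, -2.8]
opening: 0.0416
grip_force: 36.8
```

step_arm(targets=[{"travel": [0.01,-0.05,0],"angular": [0,0,0],"gripper": 0.2},{"travel": [0.01,-0.05,0],"angular": [0,0,0],"gripper": 0.2},{"travel": [0.01,-0.05,0],"angular": [0,0,0],"gripper": 0.2},{"travel": [0.01,-0.05,0],"angular": [0,0,0],"gripper": 0.2}])

```text
t: 32.55
tool_pos: [0.5072, -0.0501, 0.1988]
tool_rot: [-2.002, -2.42, 0.0]
contact_force: [-0.5, 0.0, -3.2]
opening: 0.0417
grip_force: 36.8
```

step_arm(targets=[{"travel": [0.001,-0.001,-0.06],"angular": [0,0,0],"gripper": 0.2},{"travel": [0.001,-0.001,-0.11],"angular": [0,0,0],"gripper": 0.2},{"travel": [0.001,-0.001,-0.145],"angular": [0,0,0],"gripper": 0.2},{"travel": [0.001,-0.001,-0.16],"angular": [0,0,0],"gripper": 0.2},{"travel": [0.001,-0.001,-0.16],"angular": [0,0,0],"gripper": 0.2},{"travel": [0.001,-0.001,-0.16],"angular": [0,0,0],"gripper": 0.2},{"travel": [0.001,-0.001,-0.16],"angular": [0,0,0],"gripper": 0.2}])

```text
t: 33.25
tool_pos: [0.5096, -0.0516, 0.1054]
tool_rot: [2.001, 2.418, 0.002]
contact_force: [0.3, 0.1, -1.9]
opening: 0.0416
grip_force: 36.8
```

step_arm(targets=[{"travel": [0,0,-0.003],"angular": [0,0,0],"gripper": 0.2},{"travel": [0,0,-0.005],"angular": [0,0,0],"gripper": 0.2},{"travel": [0,0,-0.005],"angular": [0,0,0],"gripper": 0.2}])

```text
t: 33.55
tool_pos: [0.5084, -0.0517, 0.1006]
tool_rot: [2.004, 2.419, 0.0]
contact_force: [-0.4, -0.2, -2.3]
opening: 0.0416
grip_force: 36.8
```

step_arm(targets=[{"travel": [0,0,-0.002],"angular": [0,0,0],"gripper": 0.2},{"travel": [0,0,-0.004],"angular": [0,0,0],"gripper": 0.2},{"travel": [0,0,-0.004],"angular": [0,0,0],"gripper": 0.2}])

```text
t: 33.85
tool_pos: [0.5082, -0.0516, 0.0978]
tool_rot: [-2.003, -2.419, 0.0]
contact_force: [0.5, -0.4, -3.3]
opening: 0.0418
grip_force: 36.8
```

step_arm(targets=[{"travel": [0,0,-0.002],"angular": [0,0,0],"gripper": 0.2},{"travel": [0,0,-0.003],"angular": [0,0,0],"gripper": 0.2},{"travel": [0,0,-0.003],"angular": [0,0,0],"gripper": 0.2}])

```text
t: 34.15
tool_pos: [0.5084, -0.0516, 0.0964]
tool_rot: [-2.004, -2.42, 0.0]
contact_force: [-0.4, 0.5, -2.4]
opening: 0.0419
grip_force: 36.8
```

step_arm(targets=[{"travel": [0,0,-0.002],"angular": [0,0,0],"gripper": 0.2},{"travel": [0,0,-0.002],"angular": [0,0,0],"gripper": 0.2},{"travel": [0,0,-0.002],"angular": [0,0,0],"gripper": 0.2}])

```text
t: 34.45
tool_pos: [0.5085, -0.0516, 0.0953]
tool_rot: [2.003, 2.42, 0.0]
contact_force: [-1.2, 0.5, -0.4]
opening: 0.0415
grip_force: 36.9
```

step_arm(targets=[{"travel": [0,0,-0.002],"angular": [0,0,0],"gripper": 0.2},{"travel": [0,0,-0.002],"angular": [0,0,0],"gripper": 0.2},{"travel": [0,0,-0.002],"angular": [0,0,0],"gripper": 0.2}])

```text
t: 34.75
tool_pos: [0.5085, -0.0516, 0.094]
tool_rot: [2.003, 2.419, 0.0]
contact_force: [0.1, -0.1, -1.3]
opening: 0.0413
grip_force: 36.9
```

Contact: the load is coming off the tool. Release, wait, rise and back away.

step_arm(targets=[{"travel": [0,0,0],"angular": [0,0,0],"gripper": 0.6},{"travel": [0,0,0],"angular": [0,0,0],"gripper": 0.7},{"travel": [0,0,0],"angular": [0,0,0],"gripper": 0.85},{"travel": [0,0,0],"angular": [0,0,0],"gripper": 0.85},{"travel": [0,0,0.04],"angular": [0,0,0],"gripper": 0.85},{"travel": [0,0,0.11],"angular": [0,0,0],"gripper": 0.85},{"travel": [0,0,0.19],"angular": [0,0,0],"gripper": 0.85},{"travel": [0,0,0.23],"angular": [0,0,0],"gripper": 0.85},{"travel": [0,0,0.23],"angular": [0,0,0],"gripper": 0.85},{"travel": [0,0,0.23],"angular": [0,0,0],"gripper": 0.85}])

```text
t: 35.75
tool_pos: [0.5085, -0.0516, 0.2321]
tool_rot: [2.003, 2.419, 0.001]
contact_force: [0.5, 0.3, -1.1]
opening: 0.0724
grip_force: 0.0
```

Run:
```python
from h import *
print(ctrl.get_obs()['tool_pos'])
d=cam('wrist'); im=d['img'].astype(int); u,v=proj(d,(.508,-.051,.096)); print(u,v)
for lo in(8,22):
  m=(im[...,0]-im[...,2]>lo)
  for c in blob(m,tuple(int(x) for x in(u-60,v-60,u+60,v+60)))[:3]:
    if len(c)>5: e=cv2.fitEllipse(cv2.convexHull(c)); print(lo,cv2.contourArea(c),e,ray(d,*e[0],.096))
h=cv2.cvtColor(d['img'],cv2.COLOR_RGB2HSV); m=((h[...,1]<60)&(h[...,2]>70))
for r in range(int(v)-90,int(v)+95,10):
    x=np.where(m[r,int(u)-95:int(u)+95])[0]; print(r,(x.min()+int(u)-95,x.max()+int(u)-95) if len(x) else None,end=' ')
S=cam('scene'); im=S['img'].astype(int); hs=cv2.cvtColor(S['img'],cv2.COLOR_RGB2HSV)
c=blob((hs[...,1]<70)&(hs[...,2]>100),(215,170,284,235))[0]; print(cv2.fitEllipse(cv2.convexHull(c)),cv2.boundingRect(c))
```

```text
[ 0.50846545 -0.05157395  0.23205504]
250.90841863548587 178.5519366297116
8 2167.5 ((253.0949249267578, 180.40475463867188), (48.92945861816406, 63.93944549560547), 175.7416534423828) [ 0.51011944 -0.05225346  0.096     ]
8 360.5 ((196.61447143554688, 226.31982421875), (23.240171432495117, 41.139347076416016), 148.09823608398438) [ 0.46900827 -0.10314269  0.096     ]
8 107.0 ((197.76368713378906, 118.79257202148438), (11.096487998962402, 42.29636764526367), 34.85903549194336) [ 0.45711434 -0.01025313  0.096     ]
22 331.0 ((197.01809692382812, 227.16741943359375), (22.522886276245117, 37.346153259277344), 150.59861755371094) [ 0.46947106 -0.10388674  0.096     ]
22 92.5 ((194.0064239501953, 124.1944351196289), (11.632894515991211, 23.305099487304688), 43.63230895996094) [ 0.45474307 -0.01504004  0.096     ]
22 72.5 ((307.4957580566406, 232.92816162109375), (10.511909484863281, 15.075581550598145), 32.50008773803711) [ 0.56690559 -0.09102736  0.096     ]
88 None 98 (np.int64(238), np.int64(274)) 108 (np.int64(217), np.int64(296)) 118 (np.int64(204), np.int64(309)) 128 (np.int64(194), np.int64(318)) 138 (np.int64(188), np.int64(324)) 148 (np.int64(184), np.int64(328)) 158 (np.int64(181), np.int64(333)) 168 (np.int64(155), np.int64(332)) 178 (np.int64(155), np.int64(331)) 188 (np.int64(155), np.int64(329)) 198 (np.int64(156), np.int64(326)) 208 (np.int64(156), np.int64(321)) 218 (np.int64(155), np.int64(317)) 228 (np.int64(155), np.int64(308)) 238 (np.int64(155), np.int64(301)) 248 (np.int64(211), np.int64(301)) 258 (np.int64(211), np.int64(300)) 268 (np.int64(212), np.int64(302)) ((249.405517578125, 201.4038848876953), (37.441646575927734, 56.75612258911133), 92.20784759521484) (222, 184, 56, 37)
```

The stone is within about 5 mm of the left pan's centre, and the left pan is back near level. I'll let it settle, then do a final numeric check and hand in.

step_arm(targets=[{"travel": [-0.03,0.03,0.05],"angular": [0,0,0],"gripper": 0.85},{"travel": [-0.06,0.06,0.1],"angular": [0,0,0],"gripper": 0.85},{"travel": [-0.06,0.06,0.1],"angular": [0,0,0],"gripper": 0.85},{"travel": [-0.06,0.06,0.1],"angular": [0,0,0],"gripper": 0.85},{"travel": [-0.06,0.06,0.1],"angular": [0,0,0],"gripper": 0.85},{"travel": [-0.06,0.06,0.1],"angular": [0,0,0],"gripper": 0.85}])

```text
t: 36.45
tool_pos: [0.4719, -0.0158, 0.2895]
tool_rot: [-2.002, -2.417, 0.003]
contact_force: [-0.9, 0.1, -0.4]
opening: 0.0725
grip_force: 0.0
```

Run:
```python
from h import *
d,o=brass('scene',(305,228,345,284),130); print(o)
for n,p,hh in(('L',(.553,-.276),.048),('M',(.509,-.276),.039),('S',(.5945,-.277),.031)): print(n,np.round(proj(d,(*p,.079)),0),np.round(proj(d,(*p,.079+hh)),0))
h=cv2.cvtColor(d['img'],cv2.COLOR_RGB2HSV)
for b in((215,170,284,235),(284,220,362,300)):
    c=blob((h[...,1]<70)&(h[...,2]>100),b)[0]; print(cv2.fitEllipse(cv2.convexHull(c))[0],cv2.boundingRect(c))
print(ctrl.get_obs()['tool_pos'])
print(ctrl.finish_job())
```

```text
[((306, 242, 40, 33), 546.5)]
L [322. 259.] [326. 244.]
M [305. 268.] [307. 256.]
S [338. 251.] [341. 242.]
(250.03688049316406, 201.3992462158203) (222, 183, 56, 38)
(320.9892883300781, 259.5403137207031) (285, 233, 72, 55)
[ 0.47196197 -0.01583713  0.28986789]
the job is handed in; nothing more can be done
None
```

The loads are exchanged and the job was handed in at about 36 s, with no verdict returned: by camera measurement the stone is within about 5 mm of the left pan's centre, the large weight is within about 4 mm of the right pan's centre with the medium and small beside it, and the beam is close to level.

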